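# Set the feed stop and close up the tube cut-off jig

## Task

Lay the square steel tube in the trough of the blue jig, close in front of the orange stop, and let go of it. Then turn the handwheel by its black handle until the stop's white pointer stands in line with the red index flag, the stop pushing the tube ahead of it. Last, lift the yellow guard out of its rack, lower it gently onto the two hinge pins so that both knuckles are fully home and it stands straight across the open end of the trough, and let go; do not shift the index flag or the other things on the bench.

Things in the scene. Friction and masses are not known exactly. Their poses are not given: they have to be found in the camera images.
- jig: Blue jig fixed to the bench, base 200 x 420 x 12. Origin: bench level, middle. z up, +x away from the robot, +y left; turned up to 0.12 rad. The trough runs along y from -150 to +115 on a grey bed; at its left end the gear head (100 high, y 115 to 190), at its right far corner the hinge post (22 x 26, top 137 high, at x 95, y -190).
- trough (a point): Point on the trough's floor, on its centre line, 40 above the bench at the jig's x = y = 0; axes as the jig's. The trough is 50 wide between two fences that stand 12 above its floor (12 thick).
- tube: Square steel tube, 40 x 40 x 140, 0.34 kg, hollow, lying flat. Origin: centre of its underside; its length is along its y, z up. It goes into the trough lengthwise (either end first).
- stop_face (a point): Middle of the orange stop's flat face, at trough floor height; axes as the jig's. The face looks to jig -y (right). The stop block (44 wide, 30 long, 47 above the trough floor) fills the trough and pushes a tube to -y. With the tube against it, the tube's origin is 70 to the right of this point.
- pointer (a point): Tip of the stop's white pointer bar (6 wide), which lies over the scale bar beyond the far fence; 54 above the bench; axes as the jig's. The pointer is in line with the index when both have the same y in the jig's frame.
- index_mark (a point): Tip of the red index flag (6 wide) at the far edge of the scale bar; axes as the jig's. It stands 20 to 45 mm to the right (jig -y) of the pointer at the start and is clamped with a stiff friction: leave it.
- wheel (a joint): Handwheel angle, rad. Grows when turned clockwise as seen from the handle's side (looking down on the wheel); every full turn clockwise moves the stop 20 mm to the jig's -y. Limits: 0 at the stop's rearmost, 17 at the far end. About 0.12 N m of friction; it stays where it is left.
- hub (a point): Centre of the handwheel (rim 130 outside diameter, 13 thick), 150 above the bench at jig x = -60, y = 150. Its z is the wheel's axis, which leans 35 degrees (0.611 rad) from vertical towards the jig's -x (the robot): axis (-0.574, 0, 0.819) in the jig's frame. Its x points to the handle and turns with the wheel.
- crank_grip (a point): Middle of the grip of the black crank handle: a round bar 22 in diameter parallel to the wheel's axis, 50 from it, standing from 8 to 64 above the wheel's mid plane; this point is 36 above it. The handle spins freely on its pin, so the gripper need not turn with the wheel. Axes as the hub's.
- guard: Yellow guard frame with amber window, 140 (x) x 10 (y) x 130 (z), 0.35 kg, standing upright in the rack at the start. Origin: centre of its underside. z up. Two steel knuckles stand off its +x edge, on an axis at x = 95, y = 0.
- guard_grip (a point): Point on the guard's middle, 12 below its top edge (118 above its origin); the frame here is 10 thick across the guard's y. Axes as the guard's.
- knuckle_low (a point): Centre of the lower knuckle's underside: a tube 20 high, outside 23, bore 13.5 in diameter. It is 10 above the guard's origin level.
- knuckle_high (a point): The same for the upper knuckle, 80 above the lower.
- pin_low (a point): Foot of the lower hinge pin, on its lug (8 thick), 40 above the bench at jig x 65, y -190. Pins point up, 9 in diameter, 22 tall, top 8 tapered. Axes as the jig's. The guard is home when each knuckle's underside rests on its lug; it then extends from the pins towards jig -x, the guard's x along the jig's x.
- pin_high (a point): The same for the upper pin, 80 straight above the lower; the space between the lugs is 72, so bring the guard in from the side about 30 above home, then lower it.
- rack: Dark rack fixed to the bench, base 150 x 90 x 12, with four round posts (10 in diameter, top 70 above the bench) at x = +-50, y = +-12 that hold the guard upright in a slot 14 wide along x. Origin: bench level, middle. The guard stands on its base.
- angle: Copper-coloured angle offcut, 50 x 150 x 50, loose; leave alone. Origin: centre of its underside.
- spray_can: Green spray can, 64 in diameter, 190 tall; leave alone. Origin: underside.
- jar: Amber jar with red cap, 76 in diameter, 100 tall; leave alone. Origin: underside.
- wrench: Wrench lying on the bench; leave alone.
- mug: Blue mug, 84 in diameter, 90 tall; leave alone. Origin: underside.
- magnet: Red welding magnet block, about 94 x 65 x 20; leave alone. Origin: underside.

How it is judged:
By the outcome, as a careful person would: the job done as asked, in the order asked, and still so for the second after the job is handed in, with the robot touching nothing.
It also fails if it takes over 72 s, if anything falls off the work surface, if the arm or the gripper's body presses on something with over 40 N, if the wrist force passes 120 N, or if a joint passes its speed limit or range.

## Robot

A 6-joint arm with a two-finger parallel gripper is mounted at the origin on the work surface. World frame = base frame: x ahead of the robot, y to its left, z up, the work surface at z = 0. Lengths are in mm, angles in rad, forces in N, time in s.
With the tool pointing down it reaches from about 350 to 775 mm from the base axis. Payload 7.3 kg.
Tool frame: the origin (TCP) lies midway between the tips of the shut fingers; the grasp point (between the pads) lies 19 mm behind it; z points along the fingers, y is the line along which they close (so a half turn about z gives the same grasp; the last joint's range is limited). The gripper opens to 92 mm and grips with 3 to 60 N. Pads are 19 mm wide; open, the fingers measure 130 mm over their backs; the gripper's body (75 mm by 190 mm) begins 47 mm behind the grasp point.
Start: joints at [1.077, 0.342, 1.524, -0, 1.275, -0.146], TCP at [178.922, 493.591, 226.741] pointing down, gripper open.
Joint ranges: [-2.53, 2.53], [-0.77, 2.02], [0.04, 2.7], [-1, 4.14], [0.28, 2.66], [-3.11, 3.11]. Speed limits (rad/s): [2.57, 2.57, 3.14, 3.14, 3.14, 3.14].

## Interface

Orientations are given as [roll, pitch, yaw] about the fixed x, y, z axes, in that order (R = Rz(yaw) Ry(pitch) Rx(roll)).
In Python, from plant import * gives the robot as it stands.
- The arm moves only by the tool step_arm, never from a script. Its argument "deltas" is one flat list of numbers, 5 for each row, row after row: the shift along the world's x, y, z in mm, then the turn about the world's z in degrees, then the finger opening in mm, from 0 to 91.8. In form: [tx, ty, tz, turn, gripper, tx, ty, tz, turn, gripper, ...]. A call has exactly 10 rows; each row shifts and turns the commanded pose from where the row before left it; what a row does not reach is not made up. A row lasts 1/8 s, in which the tool goes at most 62.5 mm and 10.7 degrees, less where a joint would pass 70% of its speed; a pose out of reach is approached as far as the arm can. A call is refused whole if a number of a shift passes 62.5 or a number of a turn 10.7, either way. A call with a gripper value outside its range is refused whole. The fingers move at their own pace and stop on an object; the grip force is fixed at half the most. Time passes only in rows, so rows that do not move let the fingers close, or fill a call up. It gives the time, the measured TCP pose, the force, the opening and the grip force at its end, in the units of the state.
- get_obs(): the state, without advancing time (a new reading comes with each control period).
- capture(name): name is "scene" or "top"; returns the picture (480x640x3 uint8, red, green, blue); there is no depth.
- camera_params(name): a dict with "mtx" (3x3 intrinsics, pixels), "rvec" (rotation vector, rad) and "tvec" (3), from world to camera coordinates, as OpenCV has them. Camera axes: x right, y down, z forward; pixel columns grow to the right and rows downward; lengths in mm; the calibration is good to about 2 mm. A picture is of the moment at which its call begins. camera_params takes no time and is no camera call.
- close_job(): hands the job in; it is judged then, once.
The state is a dict: "time": time; "joint_positions": joint angles; "dq": joint speeds; "tau": joint torques, N m; "tool_pos": TCP position; "tcp_rot": TCP orientation; "contact_force": force on the tool from outside, world axes, zero at the start; "moment": the same for the moment, N m; "grip_width": finger opening in mm; "finger_force": force on a finger pad.
Only numpy, scipy, OpenCV 4.12 (cv2) and the standard library are available. Lean on these libraries where they do the work, as an engineer would, in place of code of your own. Each camera call takes 0.05 s, during which the arm holds its last target. There are 200 camera calls.

## Working session

There is one attempt and no reset: what is moved stays moved. The work goes in short steps, Python scripts to look and compute and a tool call to move; the robot and the scene stay as the last step left them, time stands still between calls to the robot, and variables do not carry over. Pictures are saved under pics/ and viewed, at most 10 in all, crops included, and the job is handed in when it is done.

Besides the shell and the picture viewer there is one more tool, called after "Request:" in YAML: its name, and indented under it one key for each argument. step_arm: Moves the arm, as the interface text tells. Its arguments: {"type":"object","properties":{"deltas":{"type":"array","items":{"type":"number"}}},"required":["deltas"]}

```bash
ls; mkdir -p pics; python3 - <<'E'
from plant import *
import cv2
for n in ("scene","top"):
    im=capture(n); cv2.imwrite(f"pics/{n}0.png",im[:,:,::-1])
    p=camera_params(n); R=cv2.Rodrigues(np.array(p["rvec"],float))[0] if 'np' in globals() else None
    print(n,p)
o=get_obs(); print(o)
E
```

```text
pics
scene {'mtx': array([[489.63032017,   0.        , 324.03878648],
       [  0.        , 489.63032017, 239.29378755],
       [  0.        ,   0.        ,   1.        ]]), 'rvec': array([ 1.27128817,  2.46919904, -0.73629199]), 'tvec': array([ 262.42387728, -276.58589781, 1639.64281044])}
top {'mtx': array([[584.43847803,   0.        , 328.65264375],
       [  0.        , 584.43847803, 240.842728  ],
       [  0.        ,   0.        ,   1.        ]]), 'rvec': array([ 2.17090056, -2.10638945,  0.16632657]), 'tvec': array([1.44051312e+00, 4.93414430e+02, 1.61873474e+03])}
{'time': 0.1, 'joint_positions': array([ 1.07697850e+00,  3.42669517e-01,  1.52487606e+00,  2.26642547e-05,
        1.27539244e+00, -1.45984196e-01]), 'dq': array([-0.00015201, -0.00371439, -0.00207429, -0.00062879,  0.00057972,
       -0.00045797]), 'tau': array([ 9.50747162e-04, -4.32004809e+01, -2.44695371e+01,  7.17805442e-02,
        5.26064623e-02, -2.89795537e-05]), 'tool_pos': array([178.75497455, 493.27082793, 226.12176318]), 'tcp_rot': array([-3.14026475e+00, -2.17148533e-04,  2.79375227e+00]), 'contact_force': array([ 0.6244778 ,  0.50533926, -0.20490433]), 'moment': array([-0.03565278, -0.01128492, -0.02799725]), 'finger_force': 0.0, 'grip_width': 91.90504354515595}
```

View pics/scene0.png

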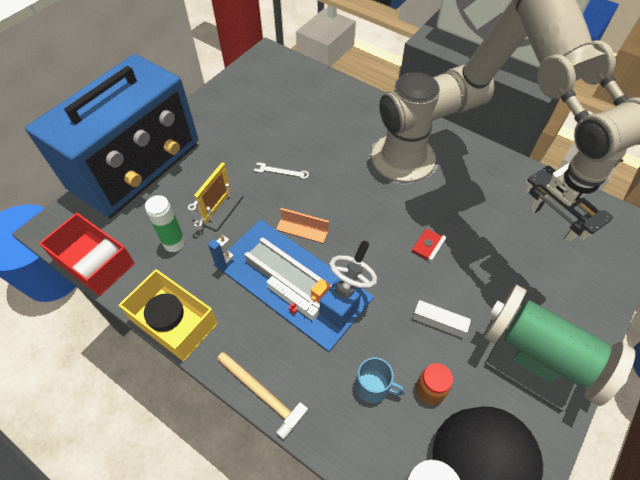

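View pics/top0.png

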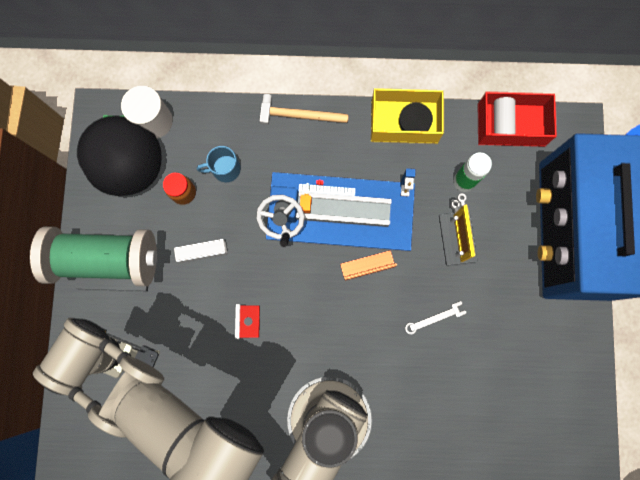

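Scene view: tube white at (441,318), jig centred near (300,285), guard/rack at (213,195), wheel at (353,270). Top view: tube (200,250), wheel (281,217), jig (343,211), guard (464,233), hinge post (408,180). I'll zoom in on the jig.

```bash
python3 - <<'E'
import cv2
a=cv2.imread("pics/top0.png")[160:275,255:485]; cv2.imwrite("pics/topz.png",cv2.resize(a,None,fx=3.4,fy=3.4,interpolation=cv2.INTER_CUBIC))
a=cv2.imread("pics/scene0.png")[155:350,180:390]; cv2.imwrite("pics/scz.png",cv2.resize(a,None,fx=3,fy=3,interpolation=cv2.INTER_CUBIC))
E
```

```text
(no output)
```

View pics/topz.png

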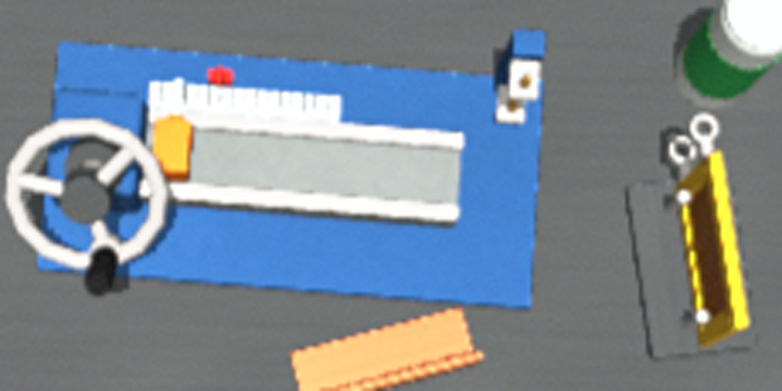

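View pics/scz.png

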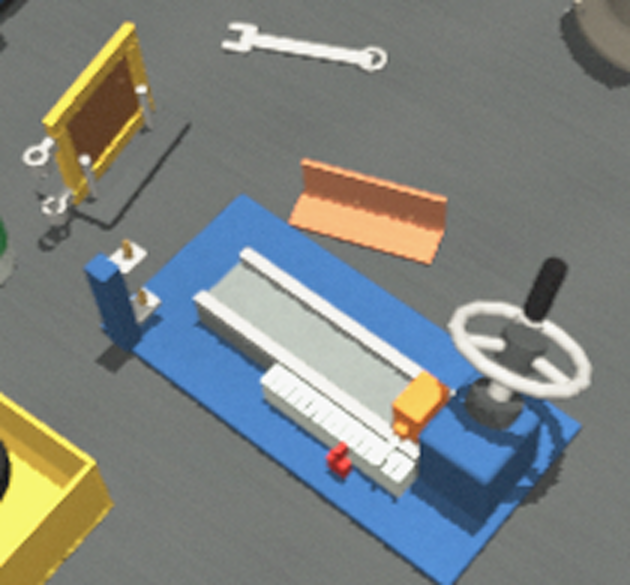

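Top crop: the jig's base corners are at crop (38,270), (529,306) and (60,42). The pin tips are at (525,82) and (513,104), the knuckle rings at (703,127) and (681,150), the red flag at (221,76), the pointer bar near (178,90) and the handle top near (100,275). In the scene crop the pin tips are at (126,243) and (142,292), and the handle top is at (553,265).

```bash
cat > h.py <<'E'
import numpy as np, cv2
from plant import *
P={n:camera_params(n) for n in("scene","top")}
for p in P.values(): p["R"]=cv2.Rodrigues(np.array(p["rvec"]))[0]
def ray(n,uv):
    p=P[n]; c=-p["R"].T@p["tvec"]; d=p["R"].T@np.linalg.solve(p["mtx"],[uv[0],uv[1],1.]); return c,d
def at(n,uv,z):
    c,d=ray(n,uv); return c+d*(z-c[2])/d[2]
def tri(a,b):
    (c1,d1),(c2,d2)=ray("top",a),ray("scene",b); s=np.linalg.lstsq(np.c_[d1,-d2],c2-c1,rcond=None)[0]
    p,q=c1+s[0]*d1,c2+s[1]*d2; return (p+q)/2,np.linalg.norm(p-q)
def px(n,X):
    p=P[n]; return cv2.projectPoints(np.float64(X).reshape(-1,3),p["rvec"],p["tvec"],p["mtx"],None)[0].reshape(-1,2)
T=lambda u,v:((u+.5)/3.4-.5+255,(v+.5)/3.4-.5+160)
S=lambda u,v:((u+.5)/3-.5+180,(v+.5)/3-.5+155)
def fit2(A,B):
    A,B=np.array(A)[:,:2],np.array(B)[:,:2]; a,b=A-A.mean(0),B-B.mean(0)
    th=np.arctan2((a[:,0]*b[:,1]-a[:,1]*b[:,0]).sum(),(a*b).sum()); R=np.array([[np.cos(th),-np.sin(th)],[np.sin(th),np.cos(th)]])
    t=B.mean(0)-R@A.mean(0); return th,t,B-(A@R.T+t)
def mask(im,lo,hi):
    return cv2.inRange(cv2.cvtColor(im,cv2.COLOR_BGR2HSV),lo,hi)
E
python3 - <<'E'
from h import *
np.set_printoptions(precision=1,suppress=True)
J=[(-100,-210,12),(-100,210,12),(100,210,12),(37,-150,52),(25,-150,52),(-25,-150,52),(-37,-150,52),(65,-190,142),(65,-190,62)]
U=[(529,306),(38,270),(60,42),(464,132),(462,147),(459,205),(457,220),(525,82),(513,104)]
th,t,r=fit2(J,[at("top",T(*u),j[2]) for j,u in zip(J,U)]); print("top",round(th,4),t);print(r)
J2=[(-100,-210,12),(100,210,12),(-100,210,12),(65,-190,142),(65,-190,62)];U2=[(242,195),(447,583),(580,428),(126,240),(142,290)]
th2,t2,r=fit2(J2,[at("scene",S(*u),j[2]) for j,u in zip(J2,U2)]); print("scene",round(th2,4),t2);print(r)
print("pinhi tri",tri(T(525,82),S(126,240)),"lo",tri(T(513,104),S(142,290)))
print("ring hi",tri(T(703.5,127),S(36,152)),at("top",T(703.5,127),122),"lo",tri(T(682,150),S(55,203)),at("top",T(682,150),42))
print("guard top ends",at("top",T(716,152),142),at("top",T(743,327),142))
print("handle",tri(T(103,268),S(554,263)))
imt=cv2.imread("pics/top0.png");ims=cv2.imread("pics/scene0.png")
for n,im,(x0,x1,y0,y1) in(("top",imt,(160,240,225,275)),("scene",ims,(405,480,290,345))):
    m=np.zeros(im.shape[:2],np.uint8);m[y0:y1,x0:x1]=mask(im,(0,0,150),(180,60,255))[y0:y1,x0:x1]
    c=max(cv2.findContours(m,0,1)[0],key=cv2.contourArea);rr=cv2.minAreaRect(c);print(n,"tube",rr); print(np.array([at(n,q,40) for q in cv2.boxPoints(rr)]))
for n,im in(("top",imt),("scene",ims)):
    m=mask(im,(25,120,100),(35,255,255)); 
    a=cv2.inRange(cv2.cvtColor(im,cv2.COLOR_BGR2HSV),(0,150,120),(5,255,255)); 
    b=a[160:275,280:340] if n=="top" else a[290:330,270:310]
    o=(280,160) if n=="top" else (270,290); ys,xs=np.nonzero(b); print(n,"red",xs.mean()+o[0],ys.mean()+o[1],len(xs))
E
```

```text
top -0.0451 [586.9  -8.6]
[[ 1.3 -5. ]
 [ 0.7 -8. ]
 [ 0.8 -8.6]
 [ 1.4  2.4]
 [ 0.5  3.3]
 [ 1.   2.9]
 [ 0.2  3.8]
 [-3.9  5. ]
 [-2.   4.1]]
scene -0.0481 [590.9  -8.5]
[[ 2.5 -1. ]
 [-4.1 -8.3]
 [ 4.8 -4.1]
 [-2.   5.5]
 [-1.2  7.8]]
pinhi tri (array([ 641.7, -198.3,  135.9]), np.float64(2.595477729472663)) lo (array([ 642.9, -197.9,   54.7]), np.float64(0.693578993028467))
ring hi (array([ 611.7, -342.2,  122.3]), np.float64(0.1360387952447962)) [ 611.8 -342.4  122. ] lo (array([ 611.3, -342.6,   39.4]), np.float64(0.6625390374396797)) [ 610.9 -342.3   42. ]
guard top ends [ 587.  -347.6  142. ] [ 448.2 -367.7  142. ]
handle (array([471.5, 132.2, 183.1]), np.float64(7.280975009992077))
top tube ((199.4759979248047, 249.86798095703125), (14.936935424804688, 51.7873420715332), 79.69515228271484)
[[461.6 456.8  40. ]
 [492.4 314.3  40. ]
 [450.7 304.3  40. ]
 [420.  446.3  40. ]]
scene tube ((442.6095886230469, 315.54107666015625), (57.23312759399414, 14.630145072937012), 20.556045532226562)
[[494.9 316.7  40. ]
 [452.1 308.   40. ]
 [421.7 450.2  40. ]
 [464.  456.3  40. ]]
top red 319.3 182.35 20
scene red 292.84090909090907 307.65909090909093 44
```

```bash
cat >> h.py <<'E'
TH,T0=-0.0455,np.array([587.7,-5.5])
def setjig(th,t):
    global TH,T0; TH,T0=th,np.array(t)
def RJ(): return np.array([[np.cos(TH),-np.sin(TH),0],[np.sin(TH),np.cos(TH),0],[0,0,1]])
def j2w(p): return RJ()@np.array(p,float)+np.r_[T0,0]
def w2j(p): return RJ().T@(np.array(p,float)-np.r_[T0,0])
s,c=np.sin(.611),np.cos(.611)
E1,E2,N=np.array([c,0,s]),np.array([0,1,0]),np.array([-s,0,c]);HUB=np.array([-60,150,150.])
def grip(phi,h=36): return j2w(HUB+50*(np.cos(phi)*E1+np.sin(phi)*E2)+h*N)
def phi_of(n,uv,h=36):
    c0,d=ray(n,uv); a=w2j(c0); b=RJ().T@d; q=HUB+h*N; p=a+b*((q-a)@N)/(b@N)-q
    return np.arctan2(p@E2,p@E1),np.hypot(p@E1,p@E2)
E
python3 - <<'E'
from h import *
np.set_printoptions(precision=1,suppress=True)
imt=cv2.imread("pics/top0.png");ims=cv2.imread("pics/scene0.png")
b=mask(imt,(100,150,90),(125,255,255))
# near base edge: lowest blue pixel per column
cols=np.arange(290,405); rows=[]
for cc in cols:
    y=np.nonzero(b[200:262,cc])[0]; rows.append(y.max()+200.5 if len(y) else np.nan)
W=np.array([at("top",(cc,r),12) for cc,r in zip(cols,rows)]); k=np.polyfit(W[:,1],W[:,0],1)
k=np.polyfit(*(W[abs(W[:,0]-np.polyval(k,W[:,1]))<2][:,[1,0]].T),1); print("near edge yaw",-np.arctan(k[0]),"edge x at y=-5.5",np.polyval(k,-5.5),"-> expect",T0[0]-100)
print("hub top",w2j(at("top",T(87.5,194),150)))
for n,im,(x0,x1,y0,y1) in(("top",imt,(278,292,231,250)),("scene",ims,(353,372,238,264))):
    g=cv2.cvtColor(im,6)[y0:y1,x0:x1]; ys,xs=np.nonzero(g<42); u=(xs.mean()+x0,ys.mean()+y0); print(n,"handle",u,len(xs),phi_of(n,u))
print("stop face top edge",w2j(at("top",T(191,150),87)),w2j(at("scene",S(447,395),87)))
print("pointer",w2j(at("top",T(178,90),54)),"red",w2j(at("top",(319.3,182.35),58)),w2j(at("scene",(292.84,307.66),58)))
h=imt[176:200,300:330]; 
print(w2j(at("top",T(703.5,127),122)))
X=[j2w(p) for p in [(65,-190,142),(65,-190,62),(-25,-150,52),(-25,100,52),(25,-150,52),(-60,150,150)]]
print(px("top",X));print(px("scene",X))
a=cv2.resize(imt[165:215,270:340],None,fx=10,fy=10,interpolation=cv2.INTER_CUBIC);cv2.imwrite("pics/z3.png",a)
E
```

```text
near edge yaw -0.05034442043859733 edge x at y=-5.5 488.02668377399254 -> expect 487.70000000000005
hub top [-57.9 149.2 150. ]
top handle (np.float64(285.2142857142857), np.float64(238.35714285714286)) 56 (np.float64(-2.7227511499860264), np.float64(46.99245097258028))
scene handle (np.float64(360.94117647058823), np.float64(252.76470588235293)) 34 (np.float64(-2.830026751323221), np.float64(31.246881684179343))
stop face top edge [-2.7 74.3 87. ] [-11.  111.1  87. ]
pointer [55.1 90.8 54. ] red [67.7 56.6 58. ] [83.3 67.1 58. ]
[  39.4 -335.4  122. ]
[[409.8 182.1]
 [405.9 189.3]
 [389.6 220. ]
 [301.5 213.5]
 [390.6 202.8]
 [280.  217.5]]
[[221.2 234. ]
 [226.1 250.1]
 [259.  238.3]
 [328.4 286.5]
 [247.  250. ]
 [353.2 269.4]]
```

View pics/z3.png

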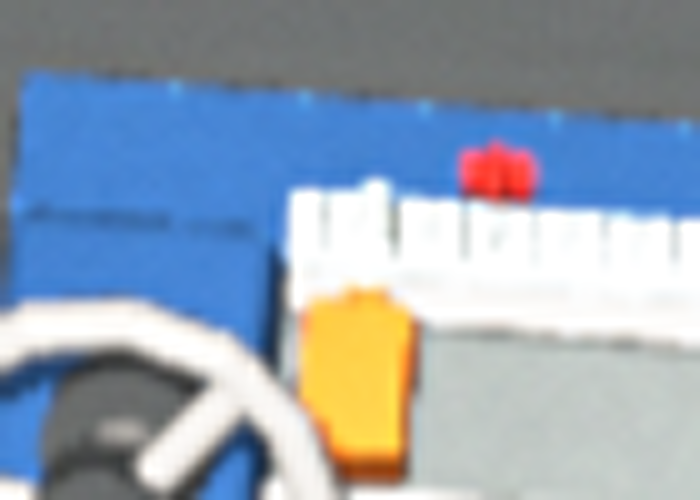

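The pointer tip is at about full-image (307.6,184) and the red flag at (319.4,183), so the gap is roughly 32 mm. The stop's face is at jig y≈74. Moving to the tube now.

Request:
step_arm:
  deltas: [27.8,-11.2,-12,-9.65,91,27.8,-11.2,-12,-9.65,91,27.8,-11.2,-12,-9.65,91,27.8,-11.2,-12,-9.65,91,27.8,-11.2,-12,-9.65,91,27.8,-11.2,-12,-9.65,91,27.8,-11.2,-12,0,91,27.8,-11.2,-12,0,91,27.8,-11.2,-12,0,91,27.8,-11.2,-12,0,91]

```text
time: 1.35
tool_pos: [457.6, 381.0, 105.9]
tcp_rot: [-3.141, 0.0, 1.783]
contact_force: [-0.5, -0.1, 1.0]
grip_width: 90.8
finger_force: 0.0
```

Request:
step_arm:
  deltas: [0,0,-25,0,91,0,0,-25,0,91,0,0,-22,0,91,0,0,-16,0,91,0,0,0,0,91,0,0,0,0,30,0,0,0,0,30,0,0,0,0,30,0,0,0,0,30,0,0,0,0,30]

```text
time: 2.6
tool_pos: [457.0, 381.6, 18.9]
tcp_rot: [3.141, -0.0, 1.783]
contact_force: [-0.4, 0.4, -0.4]
grip_width: 46.1
finger_force: 0.0
```

```bash
sed -i 's/^TH,T0=.*/TH,T0=-0.0475,np.array([587.9,-5.3])/' h.py; python3 - <<'E'
from h import *
np.set_printoptions(precision=1,suppress=True)
print("ptr",w2j(at("top",(307.6,184),54)),"red",w2j(at("top",(319.4,184),54)))
print("tube target",j2w((0,-2,57)),px("scene",[grip(p,h) for p in(-2.72,-2.9) for h in(8,36,64)]))
print(px("top",[grip(p,h) for p in(-2.72,-2.9) for h in(8,36,64)]))
print(phi_of("scene",S(546,290)),phi_of("top",T(102,271)))
E
```

```text
ptr [61.  89.5 54. ] red [63.6 56.  54. ]
tube target [587.8  -7.3  57. ] [[356.  258.1]
 [360.2 249.2]
 [364.6 240.2]
 [359.2 259.5]
 [363.4 250.7]
 [367.8 241.7]]
[[286.7 234.6]
 [285.5 239.1]
 [284.4 243.8]
 [283.5 235.3]
 [282.3 239.9]
 [281.1 244.6]]
(np.float64(-2.8295742917626683), np.float64(41.85096844604177)) (np.float64(-2.769815852763845), np.float64(49.88215069864398))
```

Request:
step_arm:
  deltas: [0,0,0,0,30,0,0,0,0,30,0,0,20,0,30,0,0,40,0,30,0,0,50,0,30,0,0,50,0,30,15,-30,40,-5,30,20,-60,21,-5,30,20,-60,0,-4.88,30,20,-60,0,0,30]

```text
time: 3.85
tool_pos: [530.0, 175.0, 238.0]
tcp_rot: [-3.14, 0.0, 1.523]
contact_force: [0.7, -0.8, -3.3]
grip_width: 39.9
finger_force: 30.0
```

Request:
step_arm:
  deltas: [18,-59,0,0,30,18,-59,0,0,30,19.9,-60.9,0,0,30,0,0,-30,0,30,0,0,-45,0,30,0,0,-45,0,30,0,0,-34,0,30,0,0,-12,0,30,0,0,0,0,30,0,0,0,0,30]

```text
time: 5.1
tool_pos: [586.3, -0.7, 73.4]
tcp_rot: [3.14, 0.0, 1.524]
contact_force: [-0.4, 0.2, -2.9]
grip_width: 39.8
finger_force: 29.9
```

```bash
python3 - <<'E'
from h import *
a=[]
for n,(x0,y0,w,h) in(("top",(255,160,180,110)),("scene",(210,200,180,130))):
    im=capture(n)[:,:,::-1]; cv2.imwrite(f"pics/{n}1.png",im); a.append(cv2.resize(im[y0:y0+h,x0:x0+w],(w*4,h*4) if n=="top" else (w*4,h*4),interpolation=cv2.INTER_CUBIC)[:440 if n=="top" else 520])
o=np.vstack(a); cv2.imwrite("pics/p1.png",cv2.resize(o,None,fx=600/o.shape[0],fy=600/o.shape[0],interpolation=cv2.INTER_AREA))
E
```

```text
(no output)
```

View pics/p1.png

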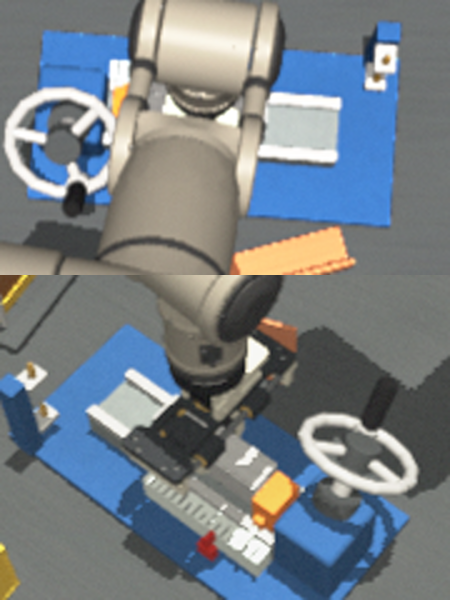

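The lower view shows the tube held over the trough with its end right by the orange stop, just short of touching. I'll move it right a little, lower it and release.

Request:
step_arm:
  deltas: [0.7,-3,0,0,30,0.6,-3,0,0,30,0,0,-4,0,30,0,0,-4,0,30,0,0,-3,0,30,0,0,-2,0,30,0,0,-1,0,30,0,0,0,0,30,0,0,0,0,30,0,0,0,0,30]

```text
time: 6.45
tool_pos: [586.8, -6.6, 58.8]
tcp_rot: [3.142, -0.0, 1.524]
contact_force: [-3.2, 0.3, 3.0]
grip_width: 39.8
finger_force: 29.9
```

Request:
step_arm:
  deltas: [0,0,0,0,54,0,0,0,0,54,0,0,0,0,54,0,0,20,0,54,0,0,40,0,54,0,0,50,0,54,-20,0,50,10,91,-30,0,30,10,91,-30,0,0,10,91,-20,0,0,10,91]

```text
time: 7.7
tool_pos: [486.0, -6.7, 249.1]
tcp_rot: [3.141, 0.001, 2.227]
contact_force: [-0.0, 0.1, 0.6]
grip_width: 88.4
finger_force: 0.0
```

```bash
python3 - <<'E'
from h import *
print(get_obs()["tool_pos"],get_obs()["tcp_rot"])
for p in (-2.72,-2.79,-2.85): print(p,grip(p)-[0,0,19])
E
```

```text
[485.98208349  -6.67894697 249.09742406] [3.14053897e+00 1.10961351e-03 2.22738746e+00]
-2.72 [476.16343332 129.69704773 134.31399749]
-2.79 [475.23789547 132.98573873 133.55710256]
-2.85 [474.5973368  135.86517433 133.01319486]
```

Request:
step_arm:
  deltas: [-2,28,0,10,91,-2,28,0,10,91,-2,28,0,10,91,-2,28,0,10,91,-2.7,27.7,0,9.7,91,0,0,-30,0,91,0,0,-40,0,91,0,0,-30,0,91,0,0,-15,0,91,0,0,0,0,91]

```text
time: 8.95
tool_pos: [475.7, 132.9, 132.6]
tcp_rot: [-3.141, -0.002, 3.089]
contact_force: [0.4, 0.4, -0.3]
grip_width: 90.9
finger_force: 0.0
```

```bash
python3 - <<'E'
from h import *
np.set_printoptions(precision=1,suppress=True)
o=get_obs();print(o["tool_pos"],o["tcp_rot"],o["contact_force"])
a=[]
for n,(x0,y0,w,h) in(("top",(255,160,190,120)),("scene",(230,200,190,120))):
    im=capture(n)[:,:,::-1]; cv2.imwrite(f"pics/{n}2.png",im); a.append(cv2.resize(im[y0:y0+h,x0:x0+w],None,fx=2.5,fy=2.5,interpolation=cv2.INTER_CUBIC))
cv2.imwrite("pics/p2.png",np.vstack(a))
E
```

```text
[475.7 132.9 132.6] [-3.1 -0.   3.1] [ 0.4  0.4 -0.3]
```

View pics/p2.png

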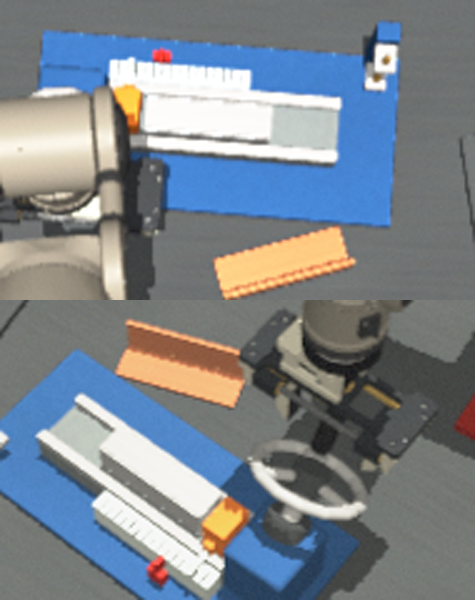

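The tube lies straight in the trough just ahead of the orange stop, and the black handle is between the fingers. Closing on it.

Request:
step_arm:
  deltas: [0,0,0,0,10,0,0,0,0,10,0,0,0,0,10,0,0,0,0,10,0,0,0,0,10,0,0,0,0,10,0,0,0,0,10,0,0,0,0,10,0,0,0,0,10,0,0,0,0,10]

```text
time: 10.3
tool_pos: [476.1, 133.0, 133.4]
tcp_rot: [-3.142, -0.0, 3.089]
contact_force: [-0.1, 0.1, -0.0]
grip_width: 21.4
finger_force: 30.0
```

```bash
python3 - <<'E'
from h import *
np.set_printoptions(precision=1,suppress=True)
o=get_obs();print(o["grip_width"],o["contact_force"]); g=np.array(o["tool_pos"])+[0,0,19]
p=w2j(g)-HUB; print(g,p@E1,p@E2,p@N); ph=np.arctan2(p@E2,p@E1); print(ph)
L=[grip(ph-np.pi/8*i) for i in range(17)]; print(np.diff(L,axis=0))
E
```

```text
21.409531904280644 [-0.1  0.1 -0. ]
[476.1 133.  152.4] -46.33032682789239 -17.183860128030545 35.33425042555062
-2.7864224423233925
[[ -1.6  19.4  -1.8]
 [  4.6  18.8   2.6]
 [ 10.1  15.3   6.6]
 [ 14.1   9.6   9.5]
 [ 15.9   2.3  11.1]
 [ 15.3  -5.3  10.9]
 [ 12.4 -12.    9.1]
 [  7.6 -17.    5.9]
 [  1.6 -19.4   1.8]
 [ -4.6 -18.8  -2.6]
 [-10.1 -15.3  -6.6]
 [-14.1  -9.6  -9.5]
 [-15.9  -2.3 -11.1]
 [-15.3   5.3 -10.9]
 [-12.4  12.   -9.1]
 [ -7.6  17.   -5.9]]
```

Request:
step_arm:
  deltas: [-1.6,19.4,-1.8,0,10,4.6,18.8,2.6,0,10,10.1,15.3,6.6,0,10,14.1,9.6,9.5,0,10,15.9,2.3,11.1,0,10,15.3,-5.3,10.9,0,10,12.4,-12,9.1,0,10,7.6,-17,5.9,0,10,1.6,-19.4,1.8,0,10,-4.6,-18.8,-2.6,0,10]

```text
time: 11.55
tool_pos: [551.7, 125.1, 186.6]
tcp_rot: [3.14, 0.001, 3.089]
contact_force: [-3.0, 7.5, -8.6]
grip_width: 21.5
finger_force: 30.0
```

Request:
step_arm:
  deltas: [-10.1,-15.3,-6.6,0,10,-14.1,-9.6,-9.5,0,10,-15.9,-2.3,-11.1,0,10,-15.3,5.3,-10.9,0,10,-12.4,12,-9.1,0,10,-7.6,17,-5.9,0,10,-1.6,19.4,-1.8,0,10,4.6,18.8,2.6,0,10,10.1,15.3,6.6,0,10,0,0,0,0,10]

```text
time: 12.8
tool_pos: [491.6, 187.9, 142.1]
tcp_rot: [3.141, 0.005, 3.091]
contact_force: [5.2, -2.2, 1.9]
grip_width: 21.3
finger_force: 30.0
```

```bash
cat > m.py <<'E'
from h import *
np.set_printoptions(precision=1,suppress=True)
import sys
k=sys.argv[1]
o=get_obs();print(o["grip_width"],o["contact_force"]); g=np.array(o["tool_pos"])+[0,0,19]
p=w2j(g)-HUB; print(g,p@E1,p@E2,p@N,np.arctan2(p@E2,p@E1))
im=capture("top")[:,:,::-1]; cv2.imwrite(f"pics/top{k}.png",im); im2=capture("scene")[:,:,::-1]; cv2.imwrite(f"pics/scene{k}.png",im2)
h=cv2.cvtColor(im,cv2.COLOR_BGR2HSV); a=cv2.inRange(h[170:192,300:345],(0,150,120),(5,255,255))|cv2.inRange(h[170:192,300:345],(175,150,120),(180,255,255)); ys,xs=np.nonzero(a); print("red jig",w2j(at("top",(xs.mean()+300,ys.mean()+170),54)))
# pointer: brightness rows just beyond scale's far edge
g=im.astype(float).min(2)
for x in (58,61,63,65,68): print(x,[int(cv2.getRectSubPix(g.astype(np.float32),(1,1),tuple(map(float,px("top",[j2w((x,y,54))])[0])))[0,0]) for y in range(94,40,-2)])
E
python3 m.py 3
```

```text
21.29237430200181 [ 5.2 -2.2  1.9]
[491.6 187.9 161.1] -30.821218347454195 38.43848081868745 35.14888951872106 2.2466535722877294
red jig [68.5 55.8 54. ]
58 [207, 236, 255, 251, 208, 220, 252, 254, 254, 251, 242, 250, 255, 254, 253, 251, 249, 246, 240, 236, 238, 249, 254, 253, 230, 235, 253]
61 [146, 164, 164, 152, 133, 143, 161, 169, 165, 161, 158, 195, 230, 254, 254, 232, 207, 183, 165, 155, 155, 158, 157, 153, 146, 144, 149]
63 [91, 102, 102, 98, 93, 98, 105, 110, 102, 96, 96, 141, 198, 246, 250, 202, 144, 91, 83, 79, 79, 83, 88, 96, 112, 101, 92]
65 [71, 73, 72, 70, 69, 68, 68, 69, 65, 64, 74, 111, 160, 194, 192, 141, 95, 59, 59, 51, 43, 46, 53, 68, 98, 80, 65]
68 [68, 68, 68, 68, 66, 67, 67, 67, 66, 66, 67, 73, 103, 119, 115, 86, 62, 48, 55, 46, 38, 47, 60, 79, 104, 90, 77]
```

Request:
step_arm:
  deltas: [14.1,9.6,9.5,0,10,15.9,2.3,11.1,0,10,15.3,-5.3,10.9,0,10,12.4,-12,9.1,0,10,7.6,-17,5.9,0,10,1.6,-19.4,1.8,0,10,-4.6,-18.8,-2.6,0,10,-10.1,-15.3,-6.6,0,10,0,0,0,0,10,0,0,0,0,10]

```text
time: 14.15
tool_pos: [541.5, 109.9, 179.9]
tcp_rot: [-3.141, -0.0, 3.089]
contact_force: [-0.2, -1.2, -5.0]
grip_width: 21.1
finger_force: 30.0
```

```bash
cat >> m.py <<'E'
r=im[:,:,2].astype(float)-im[:,:,1]
def cen(g,x,lo,hi,z=54,step=.5):
    y=np.arange(lo,hi,step); v=np.array([cv2.getRectSubPix(g.astype(np.float32),(1,1),tuple(map(float,px("top",[j2w((x,q,z))])[0])))[0,0] for q in y]); v=np.clip(v-np.median(v)-25,0,None); return (v*y).sum()/v.sum() if v.sum()>0 else None
print("red",[cen(r,x,40,75) for x in (61,63,65,68,71,74)]); print("ptr",[cen(g,x,cy-14,cy+14) for x in (62,63,64,65) for cy in [float(sys.argv[2])]])
E
python3 m.py 4 58
```

```text
21.082069069955015 [-0.2 -1.2 -5. ]
[541.5 109.9 198.9] 34.742484860743744 -37.16507314881524 35.419962044683295 -0.8190757405918182
red jig [69.5 54.2 54. ]
58 [200, 202, 202, 203, 204, 205, 204, 195, 153, 110, 77, 72, 66, 56, 49, 51, 69, 125, 174, 215, 250, 254, 254, 253, 231, 235, 253]
61 [209, 211, 212, 211, 212, 213, 210, 199, 149, 105, 73, 71, 65, 55, 48, 50, 74, 138, 204, 235, 230, 193, 168, 154, 147, 145, 149]
63 [216, 217, 217, 217, 218, 219, 214, 203, 148, 103, 72, 71, 65, 57, 48, 49, 76, 138, 215, 223, 176, 124, 100, 96, 112, 102, 93]
65 [222, 222, 222, 222, 222, 223, 218, 202, 149, 103, 70, 70, 65, 57, 47, 47, 62, 98, 156, 154, 112, 73, 60, 66, 97, 80, 65]
68 [227, 227, 226, 226, 226, 225, 215, 193, 146, 103, 72, 67, 62, 55, 46, 45, 46, 52, 74, 66, 50, 47, 59, 78, 104, 89, 77]
red [None, np.float64(50.29435488753388), np.float64(52.05834406692877), np.float64(53.74157248309197), np.float64(54.78884551252094), np.float64(55.094607374353586)]
ptr [np.float64(55.948140673517486), np.float64(56.476177677979614), np.float64(56.663958576334345), np.float64(56.7336656020273)]
```

```bash
python3 - <<'E'
import sys,re
sys.argv=["x","9","58"]
src=open("m.py").read().split("r=im[")[1]; 
from h import *
np.set_printoptions(precision=2,suppress=True)
for k,cy in (("0",89),("2",89),("3",67)):
    im=cv2.imread(f"pics/top{k}.png"); g=im.astype(float).min(2); sys.argv[2]=str(cy)
    print(k); exec("r=im["+src)
for k in "0234":
    im=cv2.imread(f"pics/scene{k}.png"); r=im[:,:,2].astype(float)-np.maximum(im[:,:,1],im[:,:,0]); w=np.clip(r[290:330,275:310]-60,0,None); ys,xs=np.mgrid[290:330,275:310]; print(k,(w*xs).sum()/w.sum(),(w*ys).sum()/w.sum())
a=cv2.imread("pics/scene4.png")[280:325,270:340]; b=cv2.imread("pics/top4.png")[168:213,290:360]
cv2.imwrite("pics/z4.png",cv2.resize(np.vstack([a,b]),None,fx=6.6,fy=6.6,interpolation=cv2.INTER_CUBIC))
print("scene px of jig line y=55.8", px("scene",[j2w((x,55.8,54)) for x in(50,63,75)]), px("scene",[j2w((63,y,54)) for y in(45,65)]))
E
```

```text
0
red [np.float64(56.5755442075829), np.float64(55.70386997832957), np.float64(55.76061594673529), np.float64(55.73804220785829), np.float64(57.21500996841668), np.float64(57.06698538932814)]
ptr [np.float64(91.46541534964767), np.float64(91.23204124341771), np.float64(91.03838589457665), np.float64(90.95812377734944)]
2
red [np.float64(56.469705357232215), np.float64(55.77141217529083), np.float64(55.77719065312652), np.float64(56.03161909142682), np.float64(57.08359790515316), np.float64(56.976213690266334)]
ptr [np.float64(91.44726673469928), np.float64(91.22038209492267), np.float64(91.02436134515973), np.float64(90.9195926189332)]
3
red [np.float64(56.35471159568436), np.float64(54.95642456411751), np.float64(55.00621080295768), np.float64(55.57468088602168), np.float64(57.1519507433431), np.float64(57.01218937170446)]
ptr [np.float64(66.811762895379), np.float64(66.92872532142745), np.float64(67.1483830630499), np.float64(67.3886608485991)]
0 292.74802927927925 307.31756756756755
2 292.75 307.31886898096303
3 294.3380421313507 305.63023543990084
4 294.4524517087667 305.0651312530956
scene px of jig line y=55.8 [[297.71 296.93]
 [294.54 300.43]
 [291.58 303.69]] [[291.4  298.13]
 [297.23 302.4 ]]
```

View pics/z4.png

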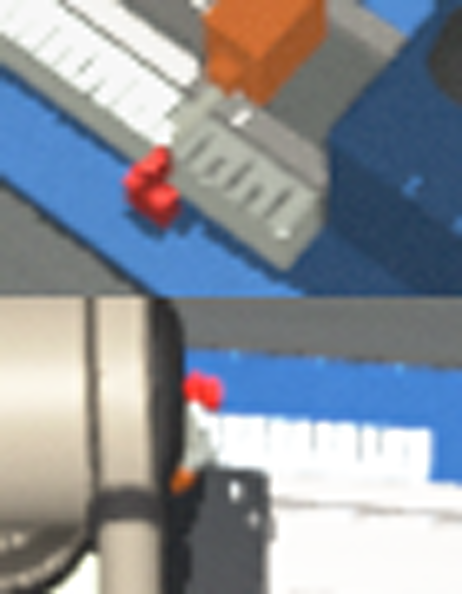

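The pointer bar and flag are nearly in line (top view, about 1 mm short). I'll make a small final turn, then release and lift.

Request:
step_arm:
  deltas: [-4.3,-3.5,-2.9,0,10,-4.3,-3.5,-2.9,0,10,0,0,0,0,10,0,0,0,0,60,0,0,0,0,60,0,0,0,0,60,0,0,25,0,60,0,0,40,0,60,-5,-50,40,0,60,-5,-50,20,5,60]

```text
time: 15.5
tool_pos: [523.3, 4.4, 300.3]
tcp_rot: [-3.141, 0.003, -3.103]
contact_force: [0.7, -0.7, -0.1]
grip_width: 60.0
finger_force: 0.0
```

Request:
step_arm:
  deltas: [0,-60,0,6,60,0,-60,0,0,60,0,-60,0,0,60,0,-60,0,0,60,0,-60,0,0,60,0,-40,0,0,60,0,-20,0,0,60,0,0,0,0,60,0,0,0,0,60,0,0,0,0,60]

```text
time: 16.75
tool_pos: [523.4, -353.8, 298.5]
tcp_rot: [3.142, 0.0, -3.001]
contact_force: [0.4, 0.5, -0.3]
grip_width: 59.9
finger_force: 0.0
```

```bash
python3 m.py 5 56; python3 - <<'E'
from h import *
a=cv2.imread("pics/scene5.png")[280:325,265:335]; b=cv2.imread("pics/top5.png")[168:213,285:355]
cv2.imwrite("pics/z5.png",cv2.resize(np.vstack([a,b]),None,fx=6.6,fy=6.6,interpolation=cv2.INTER_CUBIC))
im=a
E
```

```text
59.94887653702408 [ 0.4  0.5 -0.3]
[ 523.4 -353.8  317.5] 105.95982169973888 -501.15793226142597 130.2364797124416 -1.36243492646764
red jig [69.8 55.8 54. ]
58 [207, 236, 255, 251, 208, 220, 253, 254, 254, 251, 244, 250, 251, 246, 216, 223, 247, 252, 254, 253, 248, 250, 253, 253, 230, 235, 253]
61 [147, 163, 164, 153, 133, 144, 162, 171, 167, 161, 156, 172, 177, 173, 157, 169, 195, 224, 246, 251, 244, 200, 171, 154, 146, 144, 149]
63 [91, 100, 102, 99, 91, 98, 106, 111, 104, 95, 88, 96, 98, 95, 93, 91, 117, 174, 230, 247, 229, 160, 116, 96, 111, 101, 92]
65 [70, 72, 71, 70, 68, 69, 69, 68, 65, 63, 63, 65, 77, 87, 88, 73, 78, 108, 159, 175, 160, 107, 76, 67, 96, 80, 66]
68 [67, 68, 69, 68, 68, 68, 67, 67, 68, 69, 67, 61, 86, 99, 95, 72, 58, 54, 71, 69, 61, 53, 61, 78, 102, 90, 79]
red [None, np.float64(55.1222377391804), np.float64(56.16368093551016), np.float64(55.67256441983335), np.float64(57.288562940471415), np.float64(57.08363543253483)]
ptr [np.float64(56.33180803684557), np.float64(56.20299370796293), np.float64(56.05116139766801), np.float64(56.00234344960118)]
```

View pics/z5.png

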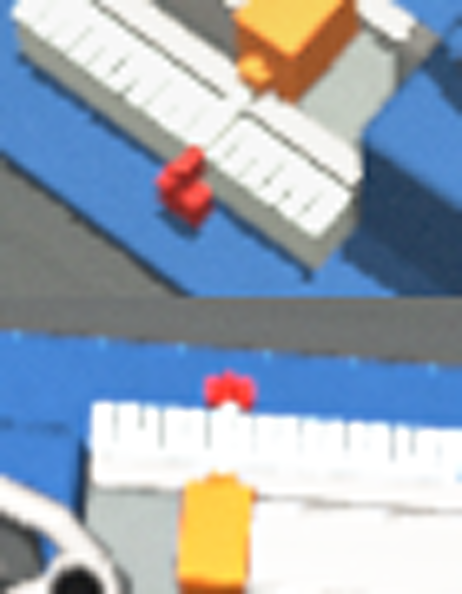

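```bash
python3 - <<'E'
from h import *
im=cv2.imread("pics/top0.png").astype(float); r=im[:,:,2]-im[:,:,1]
np.set_printoptions(linewidth=150)
print(r[176:190,312:327].astype(int))
for t in(20,40,80):
    w=np.clip(r[176:190,312:327]-t,0,None); ys,xs=np.mgrid[176:190,312:327]
    print(t,[w2j(at("top",((w[k]*xs[k]).sum()/w[k].sum(),(w[k]*ys[k]).sum()/w[k].sum()),54)).round(2)[:2] for k in (slice(0,14),slice(0,6),slice(6,8),slice(7,14))])
E
```

```text
[[-69 -60 -55 -53 -55 -49 -47 -43 -46 -45 -44 -37 -40 -55 -36]
 [-64 -63 -62 -60 -62 -63 -65 -63 -64 -63 -62 -63 -62 -69 -58]
 [-61 -62 -61 -63 -66 -67 -64 -44 -57 -66 -67 -65 -63 -63 -60]
 [-62 -62 -64 -65 -37 -24  -2  93  34 -23 -36 -59 -66 -61 -63]
 [-61 -63 -68 -38 106 153 147 178 161 131 125   3 -60 -64 -62]
 [-64 -63 -68 -28 148 177 192 188 189 178 172  70 -42 -65 -64]
 [-62 -65 -68 -30 148 180 190 184 189 187 180  93 -37 -64 -62]
 [-64 -63 -69 -45 114 185 194 183 178 196 189  73 -46 -66 -63]
 [-43 -47 -48 -46  38  79 124 156 113 146 152  17 -58 -66 -65]
 [  0  -7  -1 -14 -18 -13   1  31  29  15  24 -28 -44 -45 -48]
 [  0  -2   0   0 -10   0   0  -4  -3  -2   0 -10  -3   0  -7]
 [ -2  -3   0   0  -6   0   0  -3  -3   0   0  -5   0   0  -1]
 [ -2  -2   0   0  -6   0   0  -5  -4   0   0  -5   0   0  -2]
 [ -1   0   0   0  -5   0   0  -5  -2   0   0  -3  -1   0  -2]]
20 [array([69.78, 56.7 ]), array([73.79, 57.52]), array([68.02, 56.45]), array([65.43, 55.83])]
40 [array([69.82, 56.72]), array([73.71, 57.58]), array([68.02, 56.51]), array([65.55, 55.73])]
80 [array([69.8 , 56.78]), array([73.53, 57.67]), array([68.01, 56.67]), array([65.71, 55.61])]
```

Lower crop: the pointer tip at (232,407) lies under the red flag's centre at (230,388). That makes the pointer y≈56.1–56.6 and the flag y≈56.5, so they're in line. Now the guard.

Request:
step_arm:
  deltas: [-3,-1.5,-40,0.4,60,-2.9,-1.1,-50,0,60,0,0,-50,0,60,0,0,-32,0,60,0,0,-15.5,0,60,0,0,0,0,60,0,0,0,0,5,0,0,0,0,5,0,0,0,0,5,0,0,0,0,5]

```text
time: 18.1
tool_pos: [517.2, -357.7, 111.0]
tcp_rot: [-3.141, 0.0, -2.995]
contact_force: [-0.1, 0.6, -0.2]
grip_width: 24.6
finger_force: 0.0
```

Request:
step_arm:
  deltas: [0,0,0,0,5,0,0,0,0,5,0,0,0,0,5,0,0,10,0,5,0,0,20,0,5,0,0,30,0,5,0,0,30,0,5,0,0,20,0,5,0,0,0,0,5,0,0,0,0,5]

```text
time: 19.35
tool_pos: [516.6, -357.1, 219.3]
tcp_rot: [3.14, -0.002, -2.995]
contact_force: [0.3, 0.1, -4.2]
grip_width: 10.1
finger_force: 30.0
```

Request:
step_arm:
  deltas: [0,12,0,0,5,2,20,0,-2,5,5,25,0,-4,5,8,25,-10,-4,5,8,20,-14,-1.1,5,6,11,-14,0,5,2.3,4,-12,0,5,0,0,-4,0,5,0,0,0,0,5,0,0,0,0,5]

```text
time: 20.6
tool_pos: [548.5, -241.4, 167.1]
tcp_rot: [-3.141, 0.001, 3.094]
contact_force: [-0.2, -0.4, -3.6]
grip_width: 9.2
finger_force: 30.0
```

```bash
python3 - <<'E'
from h import *
np.set_printoptions(precision=1,suppress=True)
A=j2w((65,-190,0)); X=[A+[0,-42,z] for z in(96,176)]+[A+[0,0,z] for z in (62,142)]
print(px("top",X),px("scene",X))
a=capture("top")[:,:,::-1];cv2.imwrite("pics/top6.png",a);b=capture("scene")[:,:,::-1];cv2.imwrite("pics/scene6.png",b)
z=np.hstack([cv2.resize(a[160:230,380:445],(390,420),interpolation=cv2.INTER_CUBIC),cv2.resize(b[205:275,190:255],(390,420),interpolation=cv2.INTER_CUBIC)]);cv2.imwrite("pics/z6.png",z)
E
```

```text
[[422.6 186.8]
 [427.4 179.3]
 [405.9 189.4]
 [409.7 182.2]] [[212.7 236. ]
 [207.  219. ]
 [226.2 250.1]
 [221.3 234. ]]
```

View pics/z6.png

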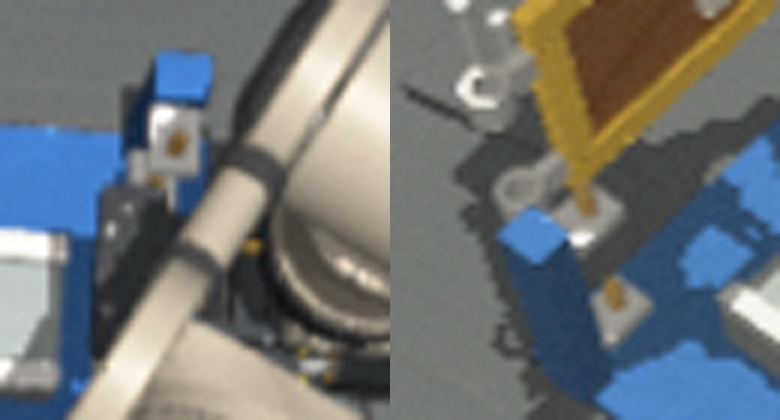

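Scene crop: upper knuckle ring at about (482,88), lower ring at (518,188). The upper pin's tip is near (580,172) and the lower pin's tip near (613,279). The arm hides the rings in the top view. I'll compare these numerically.

```bash
python3 - <<'E'
from h import *
np.set_printoptions(precision=2,suppress=True)
for k in "0235":
  for n,boxes in(("top",((405,178,413,188),(400,185,409,194))),("scene",((217,230,227,240),(223,247,232,256)))):
    im=cv2.imread(f"pics/{n}{k}.png").astype(float)
    out=[]
    for (x0,y0,x1,y1),z in zip(boxes,(131,51)):
        s=im[y0:y1,x0:x1]; w=np.clip(s[:,:,2]-s[:,:,0]-25,0,None); ys,xs=np.mgrid[y0:y1,x0:x1]
        u=((w*xs).sum()/w.sum(),(w*ys).sum()/w.sum()); out.append((np.array(u),at(n,u,z)[:2],int((w>0).sum())))
    print(k,n,out)
Z6=lambda u,v:(190+(u-390+.5)/6-.5,205+(v+.5)/6-.5)
print("now ring scene",at("scene",Z6(482,88),178),at("scene",Z6(518,188),98))
print("start ring scene",at("scene",S(36,152),122),at("scene",S(55,203),42),"top",at("top",T(703.5,127),122),at("top",T(682,150),42))
# ring mask
for k,boxes in(("0",((184,200,196,212),(190,215,202,229))),("6",((198,212,212,227),(204,229,219,243)))):
  im=cv2.imread(f"pics/scene{k}.png")
  for x0,y0,x1,y1 in boxes: print(k,x0,y0);print(im[y0:y1,x0:x1].min(2))
E
```

```text
0 top [(array([409.27, 183.38]), array([ 643.3 , -198.41]), 11), (array([405.51, 190.42]), array([ 643.5 , -198.61]), 14)]
0 scene [(array([221.86, 237.02]), array([ 645.66, -196.87]), 17), (array([226.84, 253.53]), array([ 647.05, -195.12]), 13)]
2 top [(array([409.28, 183.38]), array([ 643.29, -198.42]), 12), (array([405.51, 190.43]), array([ 643.46, -198.6 ]), 14)]
2 scene [(array([221.85, 237.03]), array([ 645.69, -196.87]), 17), (array([226.83, 253.51]), array([ 646.99, -195.18]), 13)]
3 top [(array([409.28, 183.38]), array([ 643.3 , -198.41]), 11), (array([405.47, 190.46]), array([ 643.36, -198.48]), 14)]
3 scene [(array([221.86, 237.04]), array([ 645.71, -196.83]), 17), (array([226.85, 253.54]), array([ 647.07, -195.07]), 13)]
5 top [(array([409.27, 183.37]), array([ 643.31, -198.4 ]), 11), (array([405.5 , 190.42]), array([ 643.5 , -198.59]), 14)]
5 scene [(array([221.8 , 236.98]), array([ 645.64, -197.09]), 20), (array([226.84, 253.54]), array([ 647.06, -195.1 ]), 13)]
now ring scene [ 648.5  -242.61  178.  ] [ 647.22 -242.98   98.  ]
start ring scene [ 611.55 -342.37  122.  
[... 2520 characters left out ...]
7 123]
 [ 69  69  70  71  66  71  77  84  88  93 123 145 142 134 120]
 [ 67  68  71  69  76  94 116 132 134 130 141 143 137 116 113]
 [ 65  65  67  73 105 131 134 131 132 139 136 132 117 113 110]
 [ 68  69  63  91 123 123 111 121 121 122 133 126 106 114 101]
 [ 62  68  68 111 131 111 107 119 123 125 134 123 104 106  84]
 [ 76  64  70 107 130 112 109 118 124 129 133 111  92  80  66]
 [ 92  66  68  92 125 135 125 128 136 141 123 102  88  70  75]
 [ 71  67  63  74 106 132 141 148 127  92  98 109  88  87 112]
 [ 70  67  66  67  91 115 125 117  90  84  86 100 109 126 148]
 [ 66  68  68  70  76 105 113  92  83  83  80 104 123 134 145]
 [ 68  68  67  68  68  79  87  83  84  81  82  84  85  98 124]]
```

```bash
python3 - <<'E'
from h import *
np.set_printoptions(precision=2,suppress=True)
print("start up scene",at("scene",(191.5,206.5),122),"low",at("scene",(197.6,223.3),42)); print("now up",at("scene",(205.5,219.0),178),"low",at("scene",(211.1,236.2),98))
im=cv2.imread("pics/top0.png").min(2)
print(im[190:205,455:468]);print(im[196:212,450:462])
# pin pixels scene/top: brown index
for n,(x0,y0,x1,y1) in(("scene",(216,228,228,244)),("scene",(222,244,233,258)),("top",(403,176,414,190))):
    s=cv2.imread(f"pics/{n}0.png").astype(int)[y0:y1,x0:x1]; print(n,x0,y0); print(s[:,:,2]-s[:,:,0])
X=j2w((65,-190,0))
for z in(40,62,120,142): print(z,px("scene",[X+[0,0,z]]),px("top",[X+[0,0,z]]))
E
```

```text
start up scene [ 614.8  -339.88  122.  ] low [ 615.36 -339.08   42.  ]
now up [ 647.03 -241.93  178.  ] low [ 647.62 -241.93   98.  ]
[[113 112 106 114 125 135 137 135 133 136 135 133 133]
 [113 115 113 114 118 121 125 126 131 133 131 129 125]
 [113 111 110 113 111 116 119 121 119 118 116 117 118]
 [113 112 109 111 125 162 188 189 163 129 114 114 114]
 [109 109 109 120 201 235 244 247 249 217 142 110 109]
 [111 110 112 168 237 214 194 197 227 251 201 129 111]
 [115 110 115 220 232 159 114 105 139 232 238 156 115]
 [106 105 115 240 221 139 106  97  99 184 244 167 115]
 [ 77  90 104 225 233 155 112 108 104 200 251 169 118]
 [ 97 102  92 165 252 222 167 165 167 232 220 144 115]
 [230 215 142 118 216 246 251 248 240 225 157 117 109]
 [200 203 212 138 134 197 243 251 250 187 120 110 112]
 [114 128 164 147 126 116 217 249 251 186 121 110 110]
 [ 69  81 110 210 179 115 195 250 253 208 132 115 114]
 [ 61  66 106 240 201 122 181 250 242 174 110  98 114]]
[[114 111 111 112 115 115 110 115 220 232 159 114]
 [108  89  82  82  87 106 105 115 240 221 139 106]
 [ 83  66  64  65  63  77  90 104 225 
[... 2809 characters left out ...]
  3    3    3    8]
 [ -50  -17   10    4    2    3   10   10    2    3    8]
 [ -47  -13    8    3    2   16   62   80   15    4    2]
 [ -47  -11    8    2    9   42   99  115   24    5  -40]
 [ -33   -8    5    2   24   58   97   75   11    5  -62]
 [   3    4    4    3   13   45   57   34    5    4  -66]
 [   8    7    6    2    5    8   10    8    4    5  -64]
 [   8    8    5    1    3    3    4    5    6    5  -66]
 [   8    6   11   11    8    9    9   11   11    2  -85]
 [   8   17   32   40   19    7  -26  -40  -43  -69 -122]]
40 [[227.42 254.25]] [[404.86 191.23]]
62 [[226.16 250.1 ]] [[405.86 189.37]]
120 [[222.66 238.59]] [[408.64 184.21]]
142 [[221.26 234.  ]] [[409.75 182.16]]
```

Request:
step_arm:
  deltas: [0,4,-3,0,5,-0.7,8,-4,0,5,0,10,0,0,5,0,10,0,0,5,0,8,0,0,5,0,5,0,0,5,0,1.6,0,0,5,0,0,0,0,5,0,0,0,0,5,0,0,0,0,5]

```text
time: 21.95
tool_pos: [547.7, -194.3, 159.5]
tcp_rot: [3.142, 0.0, 3.094]
contact_force: [0.6, 0.0, -4.4]
grip_width: 10.2
finger_force: 30.0
```

```bash
python3 - <<'E'
from h import *
np.set_printoptions(precision=2,suppress=True)
o=get_obs();print(o["tool_pos"],o["tcp_rot"],o["contact_force"],o["moment"])
im=capture("scene")[:,:,::-1];cv2.imwrite("pics/scene7.png",im)
p=np.array([643.5,-198.4,0]); q=px("scene",[p+[0,0,z] for z in (151,171,71,91)]); print(q)
g=im.min(2)
for u in (q[1],q[3]):
    x,y=int(u[0])-7,int(u[1])-5; print(x,y);print(g[y:y+14,x:x+16])
E
```

```text
[ 547.74 -194.3   159.54] [3.14 0.   3.09] [ 0.56  0.02 -4.41] [ 0.01  0.07 -0.  ]
[[220.69 231.97]
 [219.37 227.63]
 [225.64 248.25]
 [224.45 244.33]]
212 222
[[120 116 121 120 121 119 122 121 119 113  82  60  96 110  77  50]
 [117 119 122 119 117 121 120 120 116  93  56  84 119 141 127  83]
 [120 122 120 122 120 119 118 118  96  62  75 112 139 147 146 122]
 [124 119 119 122 122 126 130 115  93  81 111 138 143 143 133 119]
 [119 119 122 119 130 170 185 149 138 133 137 139 141 131 117 113]
 [113 119 118 128 171 222 225 180 131 136 137 133 122 114 111 111]
 [ 71  96 111 154 221 216 136 116 122 121 129 137 121 110 110  96]
 [ 70  61  71 160 221 196 104 117 122 126 131 137 117 106  98  81]
 [101  75  63 133 217 209 127 127 137 134 133 128 101  94  80  63]
 [116 102  79  95 183 224 199 186 196 173 136 119  94  79  69  61]
 [114 116 115 111 128 184 222 228 222 187 123 112 101  85  68  67]
 [115 116 115 115 111 115 120 123 119 120 116 112 101  84  64  70]
 [117 115 117 116 114 114 122 122 122 123 118 112 102  81  67  65]
 [117 116 115 115 114 112 115 120 122 118 112 111  99  72  67  72]]
2
[... 245 characters left out ...]
 122 123 137 142 135 119 103]
 [ 82  90 107 134 148 148 146 132 117 117 132 142 135 118 113 104]
 [ 80  77  87 131 147 145 131 115 115 125 138 133 122 114 110 101]
 [ 81  67  42 110 143 133 114 114 123 123 133 133 117 110  98  84]
 [ 60  40  41  86 117 111 111 114 122 123 133 134 115  95  76  55]
 [ 38  36  37  60 102 118 110 114 118 123 138 121  94  78  50  48]
 [ 41  42  42  46  97 131 132 126 133 142 135 116 100  72  47  49]
 [ 39  38  41  40  58 103 125 135 133 125 112 112 105  72  43  50]
 [ 33  41  40  39  57  99 117 122 122 121 118 112 102  70  47  51]
 [ 37  44  44  47  38  87 117 122 125 120 114 111  96  51  48  49]
 [ 44  38  42  39  40  51  86 111 121 112 101 104 114  85  56  47]]
```

The upper ring is at scene (219.5,229.0), against an expected (219.4,228.8) over the pin, so it's aligned to under 1 mm. Lowering slowly.

Request:
step_arm:
  deltas: [0,0,-2,0,5,0,0,-2,0,5,0,0,-2,0,5,0,0,-2,0,5,0,0,-2,0,5,0,0,-2,0,5,0,0,-2,0,5,0,0,0,0,5,0,0,0,0,5,0,0,0,0,5]

```text
time: 23.25
tool_pos: [547.8, -194.1, 145.7]
tcp_rot: [-3.142, 0.0, 3.094]
contact_force: [-0.9, -0.2, -4.6]
grip_width: 10.1
finger_force: 30.0
```

Request:
step_arm:
  deltas: [0,0,-2,0,5,0,0,-2,0,5,0,0,-2,0,5,0,0,-2,0,5,0,0,-2,0,5,0,0,-2,0,5,0,0,-1,0,5,0,0,0,0,5,0,0,0,0,5,0,0,0,0,5]

```text
time: 24.5
tool_pos: [547.8, -194.0, 132.6]
tcp_rot: [3.142, 0.0, 3.094]
contact_force: [1.0, -0.3, -4.3]
grip_width: 10.0
finger_force: 30.0
```

Request:
step_arm:
  deltas: [0,0,-0.7,0,5,0,0,-0.7,0,5,0,0,-0.7,0,5,0,0,-0.5,0,5,0,0,-0.4,0,5,0,0,-0.3,0,5,0,0,-0.3,0,5,0,0,0,0,5,0,0,0,0,5,0,0,0,0,5]

```text
time: 25.75
tool_pos: [547.7, -194.0, 129.0]
tcp_rot: [3.141, 0.0, 3.094]
contact_force: [-0.2, -0.1, -3.7]
grip_width: 10.0
finger_force: 30.0
```

Request:
step_arm:
  deltas: [0,0,-0.3,0,5,0,0,-0.3,0,5,0,0,-0.3,0,5,0,0,-0.2,0,5,0,0,-0.2,0,5,0,0,0,0,5,0,0,0,0,5,0,0,0,0,5,0,0,0,0,5,0,0,0,0,5]

```text
time: 27.0
tool_pos: [547.6, -194.1, 128.0]
tcp_rot: [-3.141, -0.0, 3.094]
contact_force: [-4.6, 0.8, 4.3]
grip_width: 9.7
finger_force: 30.0
```

Home contact felt. Releasing and backing off upward.

Request:
step_arm:
  deltas: [0,0,0,0,40,0,0,0,0,40,0,0,0,0,40,0,0,0,0,40,0,0,20,0,40,0,0,40,0,40,0,0,50,0,40,0,0,50,0,40,-50,0,20,0,40,-50,0,0,0,40]

```text
time: 28.25
tool_pos: [447.4, -194.4, 309.3]
tcp_rot: [-3.14, 0.003, 3.095]
contact_force: [0.1, -1.4, -0.5]
grip_width: 40.2
finger_force: 0.0
```

Request:
step_arm:
  deltas: [-30,-40,0,0,40,-20,-60,0,0,40,-10,-60,0,0,40,0,-60,0,0,40,0,-40,0,0,40,0,0,0,0,40,0,0,0,0,40,0,0,0,0,40,0,0,0,0,40,0,0,0,0,40]

```text
time: 29.5
tool_pos: [388.2, -452.8, 308.1]
tcp_rot: [-3.141, 0.0, 3.095]
contact_force: [0.6, -0.1, -0.3]
grip_width: 40.0
finger_force: 0.0
```

```bash
python3 m.py 8 56 | tail -2; python3 - <<'E'
from h import *
np.set_printoptions(precision=2,suppress=True)
p=np.array([643.5,-198.4,0])
t=cv2.imread("pics/top8.png"); s=cv2.imread("pics/scene8.png")
for n,im in(("top",t),("scene",s)):
    m=mask(im,(18,120,90),(32,255,255)); q=px(n,[j2w((-30,-190,100))])[0]; x,y=map(int,q)
    r=np.zeros_like(m); r[y-45:y+45,x-45:x+45]=m[y-45:y+45,x-45:x+45]
    cs=cv2.findContours(r,0,2)[0]; c=max(cs,key=cv2.contourArea); print(n,cv2.contourArea(c),cv2.boxPoints(cv2.minAreaRect(c)).tolist())
    print(" exp top corners",px(n,[j2w((a,b,160)) for a in(-100,40) for b in(-195,-185)]).tolist(), "bottom",px(n,[j2w((a,-190,30)) for a in(-100,40)]).tolist())
    g=im.min(2)
    for z in(140,60):
        u=px(n,[p+[0,0,z]])[0]; print(" ring exp",u); x,y=int(u[0])-6,int(u[1])-5; print(x,y);print(g[y:y+12,x:x+13])
# change vs start
a=cv2.imread("pics/top5.png").astype(int); d=np.abs(t.astype(int)-a).max(2)>40
for nm,(x0,y0,x1,y1) in dict(can=(455,150,495,190),angle=(338,248,400,282),mug=(195,145,242,183),flagstop=(295,175,330,215)).items(): print(nm,d[y0:y1,x0:x1].sum())
E
```

```text
red [None, np.float64(55.08342566721058), np.float64(56.253606306331505), np.float64(55.46881966106117), np.float64(56.94740154080814), np.float64(56.970387148913055)]
ptr [np.float64(56.358012422600694), np.float64(56.22358184107991), np.float64(56.07841884116492), np.float64(56.04757283616119)]
top 377.5 [[399.3938293457031, 246.89634704589844], [402.9689636230469, 191.4818572998047], [411.4497985839844, 192.0290069580078], [407.8746643066406, 247.44349670410156]]
 exp top corners [[409.0785471664605, 241.44348482115072], [405.27614153926896, 241.15146374425026], [412.0265571484206, 189.67201923904864], [408.277249024351, 189.38792555996633]] bottom [[401.0872770328926, 248.4038130046147], [403.914055885213, 200.48907479772976]]
 ring exp [409.73 182.46]
403 177
[[ 24  29  97 144 148 121 108 107  88  84  63  77 109]
 [ 21  57 169 239 244 237 235 234 233 234 180 116 109]
 [ 14  75 209 252 252 251 249 249 251 252 214 136 110]
 [ 13  80 222 251 250 249 252 253 249 237 189 125 111]
 [ 20  76 215 239 248 229 212 220 248 245 196 129 109]
 [ 20  58 163 239 237 159 104 120 194 255 220 137 
[... 2208 characters left out ...]
245
[[189 234 209 131 112 117 117 115 114 113 115  95  57]
 [ 88 114 110 112 113 116 115 118 116 116 119 114  93]
 [ 63  96 114 115 113 116 117 115 120 122 127 142 136]
 [ 46  83 109 112 121 129 138 135 134 144 141 143 134]
 [ 35  60  96 118 145 167 186 181 147 138 147 140 121]
 [ 46  57  97 128 134 136 134 134 139 154 171 148 114]
 [ 37  42  95 127 125 105  91  95 124 189 192 108 119]
 [ 37  38  70 107 111  94  71  63  96 182 179 112 108]
 [ 38  42  69 109 115  95  73  79 134 178 156 126 118]
 [ 38  41  43 104 132 125 114 135 194 186 113 194 202]
 [ 39  38  38  80 128 141 142 175 168 109 125 203 218]
 [ 42  42  42  59 109 126 129 126 120 111 124 160 150]]
can 134
angle 1534
mug 0
flagstop 0
```

Everything lands where it should: guard corners and rings within about 1 px of home, pointer unchanged. One last check that the loose items haven't moved, then I'll hand in.

```bash
python3 - <<'E'
from h import *
s0,s8=cv2.imread("pics/scene0.png"),cv2.imread("pics/scene8.png")
for nm,(lo,hi),(x0,y0,x1,y1) in(("angle",((5,90,60),(16,255,255)),(270,200,335,250)),("can",((50,100,30),(85,255,255)),(145,190,195,260)),("magnet",((0,150,80),(8,255,255)),(405,220,450,265))):
    for im in(s0,s8):
        m=mask(im,lo,hi)[y0:y1,x0:x1]; M=cv2.moments(m,True); print(nm,M["m00"],M["m10"]/max(M["m00"],1),M["m01"]/max(M["m00"],1))
print(get_obs()["time"])
E
```

```text
angle 1129.0 32.823737821080606 25.156775907883084
angle 1139.0 33.11325724319578 25.320456540825287
can 465.0 24.197849462365593 42.23440860215054
can 465.0 24.2494623655914 42.26881720430107
magnet 426.0 20.929577464788732 23.579812206572768
magnet 426.0 20.830985915492956 23.6924882629108
29.6
```

```bash
python3 -c "
from plant import *
print(close_job())"
```

```text
the job is handed in; nothing more can be done
None
```

I handed the job in at 29.6 s. The tube is in the trough, pushed ahead by the stop. The pointer lines up with the flag to about 0.6 mm. The guard sits on both pins, within about 1 px of home in the last pictures, and the flag, angle, can and magnet did not move in the pictures.

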